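Hand over the patient set in reverse order

ROBOT

A 6-joint arm with a two-finger parallel gripper is mounted at the origin on a cart in front of the work surface, level with it; the furniture and walls round the work are solid. World frame = base frame: x ahead of the robot, y to its left, z up, the work surface at z = 0. Lengths are in m, angles in rad, forces in N, time in s.
With the tool pointing down it reaches from about 0.275 to 0.825 m from the base axis. Payload 5.2 kg.
Tool frame: the origin (TCP) lies at the very end of the fingers, on their centre line; the grasp point (between the pads) lies arm.hold_point_z behind it (arm.hold_point_z is the distance from the TCP to the grasp point, in m); z points along the fingers, y is the line along which they close (so a half turn about z gives the same grasp; the last joint's range is limited). The gripper opens to 93 mm and grips with 3 to 60 N. Pads are 15 mm wide; open, the fingers measure 128 mm over their backs; the gripper's body (75 mm by 188 mm) begins 65 mm behind the grasp point.
Start: joints at [-1.511, 0.259, 1.535, -0, 1.348, -0.203], TCP at [0.143, -0.531, 0.219] pointing down, gripper open.
Joint ranges: [-3.14, 3.14], [-0.91, 2.08], [0.19, 2.58], [-1.22, 4.36], [0.22, 2.71], [-3.12, 3.12]. Speed limits (rad/s): [2.57, 2.57, 3.14, 3.14, 3.14, 3.14].

INTERFACE

Orientations are given as a rotation vector (axis times angle).
In Python, from plant import arm gives the robot as it stands.
- The arm moves only by the tool apply_moves, never from a script. Its argument "deltas" is a list of rows, each a list of 3 entries, a list of its own where there are three numbers: the shift along the tool's x, y, z in m, then the turn about the tool's z in rad, then the closure, from 0 (fully open) to 1 (shut). In form: [[[dx, dy, dz], roll, claw], ...]. A call has 1 to 20 rows; each row is the pose to reach, as a shift and turn from the pose commanded when the call began, along the tool's axes at that moment; what a row does not reach only later rows make up. A row lasts 1/12 s, in which the tool goes at most 41.7 mm and 7.16 degrees, less where a joint would pass 70% of its speed; a pose out of reach is approached as far as the arm can. A call with a gripper value outside its range is refused whole. The fingers move at their own pace and stop on an object; "squeeze" is the grip in N (left out, the last holds). Time passes only in rows, so rows that repeat a pose let the fingers close. It gives the time, the measured TCP pose, the force, the opening and the grip force at its end, in the units of the state.
- arm.get_state(): the state, without advancing time (a new reading comes with each control period).
- arm.grab_frame(name): name is "scene" or "top"; returns the picture (480x640x3 uint8, red, green, blue); there is no depth.
- arm.camera_model(name): a dict with "K" (3x3 intrinsics, pixels), "R" (3x3) and "t" (3): a world point X has camera coordinates R X + t. Camera axes: x right, y down, z forward; pixel columns grow to the right and rows downward; lengths in m; the calibration is good to about 2 mm. A picture is of the moment at which its call begins. camera_model takes no time and is no camera call.
- arm.job_done(): hands the job in; it is judged then, once.
The state is a dict: "time": time; "joint_pos": joint angles; "qvel": joint speeds; "effort": joint torques, N m; "position": TCP position; "tcp_rot": TCP orientation; "ft_force": force on the tool from outside, world axes, zero at the start; "wrist_torque": the same for the moment, N m; "opening": opening from 0.0 (shut) to 1.0 (fully open); "gripper_force": force on a finger pad.
Only numpy, scipy, OpenCV 4.12 (cv2) and the standard library are available. Lean on these libraries where they do the work, as an engineer would, in place of code of your own. Each camera call takes 0.05 s, during which the arm holds its last target. There are 200 camera calls.

TASK

Move the four patient supplies that stand on the grey tiles of the white source rack into the bays of the bare steel target rack, in reverse order, because the nurse takes them from the other side: the one now at the left end goes to the right-end bay, the second from the left to the third bay, and so on, left and right as seen from the robot. Set each one down in the middle of its bay, the right way up and flat on the bay floor, and never let any of them tip over.

Things in the scene. Friction and masses are not known exactly. Their poses are not given: they have to be found in the camera images.
- source_rack: Fixed white plastic channel, 100 (x) x 336 (y) x 6 mm, 16 mm high upstands at its two ends only. Holds four grey tiles, centres at x = 0, y = 120, 40, -40, -120 mm, one thing on each, in an order that changes. Origin: centre of its underside on the worktop; +y along the row to the robot's left, +x away from the robot (turned up to 7 degrees). Either rack may be the nearer.
- target_rack: Fixed bare steel plate, 100 (x) x 336 (y) mm, empty. Four bays in a row, each 76 mm wide in y, parted by ribs 4 mm thick and 6 mm high, no walls along the long sides. Bay floors at z = 10 mm; bay middles (32 mm black dots) at x = 0, y = 120, 40, -40, -120 mm. Origin: centre of its underside on the worktop; +y along the row to the robot's left, +x away (turned up to 7 degrees).
- dropper_bottle: Amber dropper bottle with black rubber teat, standing, 102 mm tall: round body 33 mm in diameter up to 60 mm, collar 24 mm in diameter at 62 to 77 mm, teat 13 mm above that. About 70 g. Origin: centre of its foot, z up; any yaw.
- vial: Small injection vial with flip cap, standing, 50 mm tall: body 27 mm in diameter up to about 35 mm, cap 19 mm. About 22 g. Origin: centre of its foot, z up; any yaw.
- oximeter: Finger pulse oximeter, rounded oblong clip-on device, 34 (x) x 58 (y) x 30 mm, lying flat with its display up; its long side lies roughly along the row. Rigid (it does not open). About 50 g. Origin: centre of its underside, z up, y along its long side.
- tape_roll: Roll of plaster tape lying flat, 60 mm outside diameter, 25 mm high. Only its outside can be gripped: the hole in the roll is closed to fingers. About 40 g. Origin: centre of its underside, z up; any yaw.
- dropper_bottle_tile: Tile on which the dropper bottle stands at the start: fixed grey plastic plate in the source rack, 90 x 74 x 4 mm, with a thin black ring of 42 mm diameter round the spot of the dropper bottle. Origin: centre of its underside, axes as the source rack's; its top, 10 mm above the worktop, is at its z = 4 mm. It never moves.
- vial_tile: Tile on which the vial stands at the start: fixed grey plastic plate in the source rack, 90 x 74 x 4 mm, with a thin black ring of 34 mm diameter round the spot of the vial. Origin: centre of its underside, axes as the source rack's; its top, 10 mm above the worktop, is at its z = 4 mm. It never moves.
- oximeter_tile: Tile on which the oximeter stands at the start: fixed grey plastic plate in the source rack, 90 x 74 x 4 mm, with a thin black ring of 72 mm diameter round the spot of the oximeter. Origin: centre of its underside, axes as the source rack's; its top, 10 mm above the worktop, is at its z = 4 mm. It never moves.
- tape_roll_tile: Tile on which the tape roll stands at the start: fixed grey plastic plate in the source rack, 90 x 74 x 4 mm, with a thin black ring of 68 mm diameter round the spot of the tape roll. Origin: centre of its underside, axes as the source rack's; its top, 10 mm above the worktop, is at its z = 4 mm. It never moves.
Not all that is in view belongs to the job. Leave any brown or red look-alike of the vial alone. What is shaped like the oximeter but purple is not meant.

How it is judged:
At the end, for the whole second after the job is handed in: Each thing stands in the target bay that mirrors its own tile's place in the source row (k-th from the left goes k-th from the right), within 14 mm of the bay's middle along and across the row, within 4 mm of floor height, within 0.12 rad of upright, at rest and released (((y of dropper_bottle_tile in the frame of source_rack between 0.1 and 0.14 m and y of dropper_bottle in the frame of target_rack between -0.134 and -0.106 m) or (y of dropper_bottle_tile in the frame of source_rack between 0.02 and 0.06 m and y of dropper_bottle in the frame of target_rack between -0.054 and -0.026 m) or (y of dropper_bottle_tile in the frame of source_rack between -0.06 and -0.02 m and y of dropper_bottle in the frame of target_rack between 0.026 and 0.054 m) or (y of dropper_bottle_tile in the frame of source_rack between -0.14 and -0.1 m and y of dropper_bottle in the frame of target_rack between 0.106 and 0.134 m)) and x of dropper_bottle in the frame of target_rack between -0.014 and 0.014 m and z of dropper_bottle in the frame of target_rack between 0.006 and 0.014 m and angle between each of dropper_bottle, vial, oximeter, tape_roll's own z axis and vertical below 0.12 rad and linear speed of each of dropper_bottle, vial, oximeter, tape_roll below 0.02 m/s and ((y of vial_tile in the frame of source_rack between 0.1 and 0.14 m and y of vial in the frame of target_rack between -0.134 and -0.106 m) or (y of vial_tile in the frame of source_rack between 0.02 and 0.06 m and y of vial in the frame of target_rack between -0.054 and -0.026 m) or (y of vial_tile in the frame of source_rack between -0.06 and -0.02 m and y of vial in the frame of target_rack between 0.026 and 0.054 m) or (y of vial_tile in the frame of source_rack between -0.14 and -0.1 m and y of vial in the frame of target_rack between 0.106 and 0.134 m)) and x of vial in the frame of target_rack between -0.014 and 0.014 m and z of vial in the frame of target_rack between 0.006 and 0.014 m and ((y of oximeter_tile in the frame of source_rack between 0.1 and 0.14 m and y of oximeter in the frame of target_rack between -0.134 and -0.106 m) or (y of oximeter_tile in the frame of source_rack between 0.02 and 0.06 m and y of oximeter in the frame of target_rack between -0.054 and -0.026 m) or (y of oximeter_tile in the frame of source_rack between -0.06 and -0.02 m and y of oximeter in the frame of target_rack between 0.026 and 0.054 m) or (y of oximeter_tile in the frame of source_rack between -0.14 and -0.1 m and y of oximeter in the frame of target_rack between 0.106 and 0.134 m)) and x of oximeter in the frame of target_rack between -0.014 and 0.014 m and z of oximeter in the frame of target_rack between 0.006 and 0.014 m and ((y of tape_roll_tile in the frame of source_rack between 0.1 and 0.14 m and y of tape_roll in the frame of target_rack between -0.134 and -0.106 m) or (y of tape_roll_tile in the frame of source_rack between 0.02 and 0.06 m and y of tape_roll in the frame of target_rack between -0.054 and -0.026 m) or (y of tape_roll_tile in the frame of source_rack between -0.06 and -0.02 m and y of tape_roll in the frame of target_rack between 0.026 and 0.054 m) or (y of tape_roll_tile in the frame of source_rack between -0.14 and -0.1 m and y of tape_roll in the frame of target_rack between 0.106 and 0.134 m)) and x of tape_roll in the frame of target_rack between -0.014 and 0.014 m and z of tape_roll in the frame of target_rack between 0.006 and 0.014 m); the robot touches nothing.
It fails at once if a thing tips over (its own axis more than 0.6 rad from upright) (angle between any of dropper_bottle, vial, oximeter, tape_roll's own z axis and vertical above 0.6 rad).
It also fails if it takes over 96 s, if anything falls off the work surface, if the arm or the gripper's body presses on something with over 40 N, if the wrist force passes 120 N, or if a joint passes its speed limit or range.

## Working session

There is one attempt and no reset: what is moved stays moved. The work goes in short steps, Python scripts to look and compute and a tool call to move; the robot and the scene stay as the last step left them, time stands still between calls to the robot, and variables do not carry over. Pictures are saved under pics/ and viewed, at most 14 in all, crops included, and the job is handed in when it is done.

Besides the shell and the picture viewer there is one more tool, called after "Emit:" as name([rows], argument=value, ...), one row to a line, values as JSON. apply_moves: Moves the arm, as the interface text tells. Its arguments: {"type":"object","properties":{"deltas":{"type":"array","items":{"type":"array"}},"squeeze":{"type":"number"}},"required":["deltas"]}

```bash
mkdir -p pics; python3 - <<'E'
from plant import arm
import cv2,numpy as np
for n in("scene","top"):
    cv2.imwrite(f"pics/{n}0.png",arm.grab_frame(n)[:,:,::-1])
    m=arm.camera_model(n);print(n,np.round(m["K"],1).tolist(),np.round(m["R"],3).tolist(),np.round(m["t"],3).tolist())
print(arm.get_state(),arm.hold_point_z)
E
```

```text
scene [[601.5, 0.0, 331.9], [0.0, 601.5, 229.5], [0.0, 0.0, 1.0]] [[-0.742, -0.671, -0.013], [-0.273, 0.32, -0.907], [0.613, -0.67, -0.42]] [0.281, 0.242, 0.812]
top [[492.1, 0.0, 321.1], [0.0, 492.1, 239.5], [0.0, 0.0, 1.0]] [[-0.002, -1.0, -0.003], [-0.992, 0.002, -0.123], [0.123, 0.003, -0.992]] [-0.197, 0.531, 1.067]
{'time': 0.1, 'joint_pos': array([-1.51082360e+00,  2.59256048e-01,  1.53593494e+00,  8.31233602e-06,
        1.34802161e+00, -2.02803711e-01]), 'qvel': array([ 0.00026759, -0.00288921, -0.00275936,  0.00159071,  0.00123487,
       -0.00144216]), 'effort': array([ 2.39923138e-03, -4.38211048e+01, -2.84642136e+01,  7.19636609e-02,
        3.61900125e-02, -4.74654530e-05]), 'position': array([ 0.14286367, -0.53062327,  0.21792396]), 'tcp_rot': array([-3.11291425e+00, -4.11367213e-01, -1.94169496e-04]), 'ft_force': array([ 0.47911037, -0.29965929, -0.40742045]), 'wrist_torque': array([ 0.07948638, -0.00329058,  0.01371841]), 'gripper_force': 0.0, 'opening': 1.0018154471769969} 0.0188
```

View pics/top0.png

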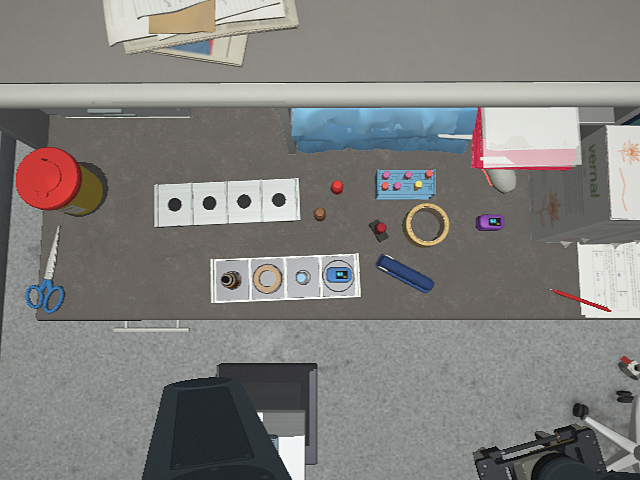

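View pics/scene0.png

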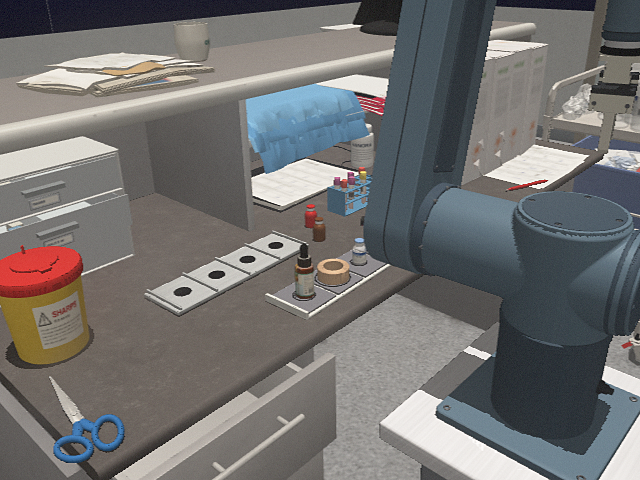

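The top view gives the source order from left: bottle (231,280), tape (267,279), vial (303,278), oximeter (341,274). The target dots lie at (175,205), (209,203), (244,201) and (278,200). A shelf edge sits at row 95.

```bash
cat > h.py <<'E'
from plant import arm
import cv2,numpy as np
def ray(n,uv):
    m=arm.camera_model(n);K,R,t=map(np.array,(m["K"],m["R"],m["t"]))
    return -R.T@t, R.T@np.linalg.solve(K,[uv[0],uv[1],1.])
def onz(n,uv,z):
    c,d=ray(n,uv);return c+d*(z-c[2])/d[2]
def blob(mask,box,lo=8):
    x0,y0,x1,y1=box;m=np.zeros_like(mask);m[y0:y1,x0:x1]=mask[y0:y1,x0:x1]
    c=[k for k in cv2.findContours(m,cv2.RETR_LIST,cv2.CHAIN_APPROX_NONE)[0]]
    return max(c,key=cv2.contourArea) if c else None
def cen(c):
    m=cv2.moments(c);return np.array([m["m10"]/m["m00"],m["m01"]/m["m00"]])
E
python3 - <<'E'
from h import *
im=cv2.imread("pics/top0.png");hsv=cv2.cvtColor(im,cv2.COLOR_BGR2HSV);g=cv2.cvtColor(im,cv2.COLOR_BGR2GRAY)
dark=((g<70)*255).astype(np.uint8)
D=[]
for b in [(163,193,187,217),(197,191,221,215),(232,189,256,213),(266,188,290,212)]:
    c=blob(dark,b);p=onz("top",cen(c),.010);D.append(p);print("dot",cen(c).round(1),cv2.contourArea(c),p.round(4))
D=np.array(D);print("pitch",np.linalg.norm(np.diff(D,axis=0),axis=1).round(4),"centre",D.mean(0),"yaw",np.arctan2(-(D[0]-D[3])[0],(D[0]-D[3])[1]))
# shelf bumper
c,d=ray("top",(320,95));n=np.cross(d,[0,1,0])
for uv in [(100,116),(300,77),(500,37)]:
    c2,d2=ray("scene",uv);s=n@(c-c2)/(n@d2);print("shelf",(c2+s*d2).round(3))
# source rack outline
m=((hsv[...,1]<40)&(g>120)).astype(np.uint8)*255
c=blob(m,(205,248,366,308));r=cv2.minAreaRect(c);print("src rect",r,[onz("top",p,.01).round(4).tolist() for p in cv2.boxPoints(r)])
crop=im[240:315,200:375];cv2.imwrite("pics/src.png",cv2.resize(crop,None,fx=4.5,fy=4.5,interpolation=cv2.INTER_CUBIC))
E
```

```text
dot [174.3 204.1] 112.0 [0.6164 0.1394 0.01  ]
dot [208.9 202.7] 119.5 [0.6193 0.0598 0.01  ]
dot [243.5 200.9] 122.5 [ 0.6235 -0.0199  0.01  ]
dot [278.3 199.5] 117.5 [ 0.6266 -0.1001  0.01  ]
pitch [0.0797 0.0798 0.0803] centre [0.62146739 0.01977889 0.01      ] yaw 0.04269149832216621
shelf [0.746 0.174 0.316]
shelf [ 0.748 -0.308  0.309]
shelf [ 0.752 -1.244  0.3  ]
src rect ((284.5830078125, 277.824462890625), (43.922142028808594, 150.20176696777344), 87.65312957763672) [[0.4895, 0.0569, 0.01], [0.5028, -0.2839, 0.01], [0.4037, -0.2869, 0.01], [0.3906, 0.0503, 0.01]]
```

View pics/src.png

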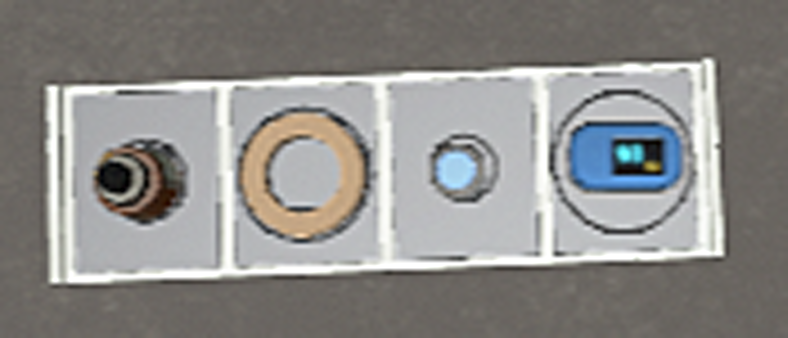

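The crop confirms the order: bottle, tape, vial (light blue cap), oximeter. Each one sits inside its ring. Next I measure each at its top height.

```bash
python3 - <<'E'
from h import *
im=cv2.imread("pics/top0.png");h,s,v=cv2.split(cv2.cvtColor(im,cv2.COLOR_BGR2HSV));g=cv2.cvtColor(im,cv2.COLOR_BGR2GRAY)
U=lambda m:(m*255).astype(np.uint8)
src=np.array([.4467,-.1144,.01]);a=.041;Y=np.array([-np.sin(a),np.cos(a),0])
c=blob(U((h<25)&(s>60)),(250,258,286,298));(p,r)=cv2.minEnclosingCircle(c);P=onz("top",p,.035);print("tape",p,r*2.26,P.round(4))
c=blob(U((h>90)&(h<130)&(s>60)),(292,265,312,292));p=cen(c);print("vial",p,cv2.contourArea(c),onz("top",p,.06).round(4))
c=blob(U((h>90)&(h<130)&(s>120)),(322,262,358,290));r=cv2.minAreaRect(c);bp=np.array([onz("top",q,.035) for q in cv2.boxPoints(r)]);print("oxi",r,bp.mean(0).round(4),np.linalg.norm(np.diff(bp,axis=0),axis=1),bp.round(3).tolist())
c=blob(U(g<45),(216,270,233,290));p=cen(c);print("teat",p,cv2.contourArea(c),onz("top",p,.112).round(4))
for y in(.12,.04,-.04,-.12):print("tile",(src+Y*y).round(4))
E
```

```text
tape (266.7592468261719, 278.5) 31.605301761627196 [ 0.4438 -0.0784  0.035 ]
vial [300.77289377 277.3992674 ] 45.5 [ 0.4449 -0.1547  0.06  ]
oxi ((338.5, 274.0), (23.0, 14.0), 0.0) [ 0.4535 -0.2369  0.035 ] [0.03090653 0.0509065  0.03090247] [[0.438, -0.211, 0.035], [0.469, -0.212, 0.035], [0.469, -0.262, 0.035], [0.438, -0.262, 0.035]]
teat [225.06666667 279.08333333] 30.0 [ 0.4394 -0.0016  0.112 ]
tile [0.4418 0.0055 0.01  ]
tile [ 0.4451 -0.0744  0.01  ]
tile [ 0.4483 -0.1544  0.01  ]
tile [ 0.4516 -0.2343  0.01  ]
```

Emit:
apply_moves([
  [[0.376,-0.203,0.0],-1.34,0],
  [[0.376,-0.203,0.0],-1.34,0],
  [[0.376,-0.203,0.0],-1.34,0],
  [[0.376,-0.203,0.0],-1.34,0],
  [[0.376,-0.203,0.0],-1.34,0],
  [[0.376,-0.203,0.05],-1.34,0],
  [[0.376,-0.203,0.118],-1.34,0],
  [[0.376,-0.203,0.118],-1.34,0],
  [[0.376,-0.203,0.118],-1.34,0],
  [[0.376,-0.203,0.118],-1.34,0],
  [[0.376,-0.203,0.118],-1.34,0],
  [[0.376,-0.203,0.118],-1.34,0],
  [[0.376,-0.203,0.118],-1.34,0],
  [[0.376,-0.203,0.118],-1.34,0],
  [[0.376,-0.203,0.118],-1.34,0],
])

```text
time: 1.35
position: [0.4531, -0.2387, 0.1014]
tcp_rot: [2.187, 2.254, -0.0]
ft_force: [-1.1, -0.5, 0.0]
opening: 0.995
gripper_force: 0.0
```

```bash
cat >> h.py <<'E'
from scipy.spatial.transform import Rotation as Ro
def go(x,y,z,yaw=.041):
    s=arm.get_state();R=Ro.from_rotvec(s["tcp_rot"]).as_matrix();d=R.T@(np.array([x,y,z])-s["position"])
    cur=np.arctan2(R[1,1],R[0,1])
    print("t",round(s["time"],2),"pos",s["position"].round(4),"yaw",round(cur,4),"tilt",R[2].round(3),"| delta",d.round(4),"roll",round(cur-yaw,4),"open",round(s["opening"],3),"F",s["ft_force"].round(1),round(s["gripper_force"],1))
E
python3 -c "
from h import *
go(.4535,-.2365,.016)
cv2.imwrite('pics/t1.png',arm.grab_frame('scene')[:,:,::-1])"
```

```text
t 1.35 pos [ 0.4531 -0.2387  0.1014] yaw 0.0301 tilt [-0.001  0.001 -1.   ] | delta [0.0023 0.0004 0.0854] roll -0.0109 open 0.995 F [-1.1 -0.5  0. ] 0.0
```

View pics/t1.png

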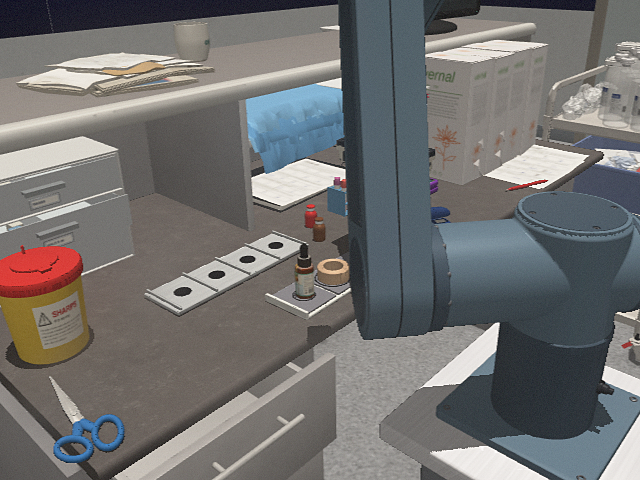

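The arm is hovering over the oximeter and hides it from this camera; the bottle (304,275) and tape (332,270) stand undisturbed. Descending and gripping.

Emit:
apply_moves([
  [[0.002,0,0.03],0,0],
  [[0.002,0,0.06],0,0],
  [[0.002,0,0.075],0,0],
  [[0.002,0,0.085],0,0],
  [[0.002,0,0.085],0,0],
  [[0.002,0,0.085],0,1],
  [[0.002,0,0.085],0,1],
  [[0.002,0,0.085],0,1],
  [[0.002,0,0.085],0,1],
  [[0.002,0,0.085],0,1],
  [[0.002,0,0.085],0,1],
  [[0.002,0,0.085],0,1],
], squeeze=15)

```text
time: 2.4
position: [0.4533, -0.2354, 0.0159]
tcp_rot: [2.185, 2.257, 0.0]
ft_force: [0.8, -0.1, -0.2]
opening: 0.553
gripper_force: 0.0
```

```bash
python3 -c "
from h import *
go(.6164,.1394,.018)"
```

```text
t 2.4 pos [ 0.4533 -0.2354  0.0159] yaw 0.0322 tilt [-0.  0. -1.] | delta [ 0.3693  0.1751 -0.0021] roll -0.0088 open 0.553 F [ 0.8 -0.1 -0.2] 0.0
```

Emit:
apply_moves([
  [[0,0,0],0,1],
  [[0,0,0],0,1],
  [[0,0,0],0,1],
  [[0,0,0],0,1],
  [[0,0,0],0,1],
  [[0,0,0],0,1],
])

```text
time: 2.9
position: [0.4531, -0.2353, 0.0156]
tcp_rot: [-2.186, -2.257, -0.0]
ft_force: [0.0, 0.4, 0.8]
opening: 0.355
gripper_force: 15.0
```

Emit:
apply_moves([
  [[0,0,-0.02],0,1],
  [[0,0,-0.06],0,1],
  [[0,0.03,-0.065],0,1],
  [[0,0.07,-0.065],0,1],
  [[0.02,0.105,-0.065],0,1],
  [[0.04,0.14,-0.065],0,1],
  [[0.07,0.165,-0.065],0,1],
  [[0.11,0.175,-0.065],0,1],
  [[0.15,0.175,-0.065],0,1],
  [[0.19,0.175,-0.065],0,1],
  [[0.23,0.175,-0.065],0,1],
  [[0.27,0.175,-0.065],0,1],
  [[0.31,0.175,-0.065],0,1],
  [[0.35,0.175,-0.065],0,1],
  [[0.369,0.175,-0.065],-0.009,1],
  [[0.369,0.175,-0.065],-0.009,1],
  [[0.369,0.175,-0.065],-0.009,1],
  [[0.369,0.175,-0.065],-0.009,1],
])

```text
time: 4.4
position: [0.6163, 0.1384, 0.0804]
tcp_rot: [2.175, 2.266, -0.001]
ft_force: [-0.2, -0.2, -1.1]
opening: 0.35
gripper_force: 15.0
```

```bash
python3 -c "
from h import *
go(.6164,.1394,.0165)
cv2.imwrite('pics/t2.png',arm.grab_frame('scene')[:,:,::-1])"
```

```text
t 4.4 pos [0.6163 0.1384 0.0804] yaw 0.0411 tilt [-0.001 -0.    -1.   ] | delta [0.0011 0.0002 0.0639] roll 0.0001 open 0.35 F [-0.2 -0.2 -1.1] 15.0
```

View pics/t2.png

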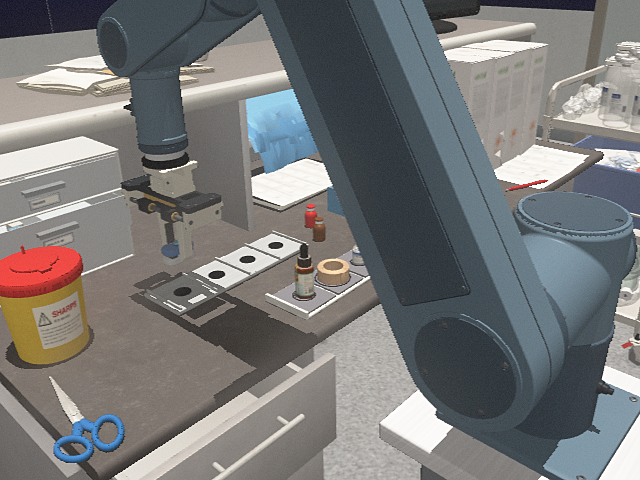

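The oximeter is held at (172,250) over the left-end bay, and the gripper body is clear of the shelf bumper. Setting it down.

Emit:
apply_moves([
  [[0.001,0,0.025],0,1],
  [[0.001,0,0.045],0,1],
  [[0.001,0,0.057],0,1],
  [[0.001,0,0.062],0,1],
  [[0.001,0,0.064],0,1],
  [[0.001,0,0.064],0,1],
  [[0.001,0,0.064],0,0.35],
  [[0.001,0,0.064],0,0.35],
  [[0.001,0,0.064],0,0.35],
  [[0.001,0,0.064],0,0.35],
  [[0.001,0,0.064],0,0.35],
  [[0.001,0,0.05],0,0.35],
  [[0.001,0,0.02],0,0.35],
  [[0.001,0,0.0],0,0.35],
  [[0.001,0,0.0],0,0.35],
])

```text
time: 5.7
position: [0.6194, 0.1403, 0.0857]
tcp_rot: [2.171, 2.263, 0.01]
ft_force: [1.3, 0.8, 1.3]
opening: 0.648
gripper_force: 0.0
```

```bash
python3 -c "
from h import *
go(.4449,-.1547,.080)"
```

```text
t 5.7 pos [0.6194 0.1403 0.0857] yaw 0.0413 tilt [ 0.     0.009 -1.   ] | delta [-0.2876 -0.1866  0.0041] roll 0.0003 open 0.648 F [1.3 0.8 1.3] 0.0
```

Emit:
apply_moves([
  [[-0.04,0,0],0,0.35],
  [[-0.08,0,0],0,0.35],
  [[-0.12,0,0],0,0.35],
  [[-0.16,0,0],0,0.35],
  [[-0.2,0,0],0,0.35],
  [[-0.24,-0.01,0],0,0.35],
  [[-0.265,-0.04,0],0,0.35],
  [[-0.28,-0.075,0],0,0.35],
  [[-0.287,-0.115,0],0,0.35],
  [[-0.287,-0.15,0],0,0.35],
  [[-0.287,-0.184,0],0,0.35],
  [[-0.287,-0.184,0],0,0.35],
  [[-0.287,-0.184,0],0,0.35],
  [[-0.287,-0.184,0],0,0.35],
])

```text
time: 6.87
position: [0.445, -0.1547, 0.0809]
tcp_rot: [2.175, 2.265, 0.001]
ft_force: [0.4, -0.1, -0.1]
opening: 0.653
gripper_force: 0.0
```

```bash
python3 -c "
from h import *
go(.4455,-.1547,.0155)
cv2.imwrite('pics/t3.png',arm.grab_frame('top')[:,:,::-1])"
```

```text
t 6.87 pos [ 0.445  -0.1547  0.0809] yaw 0.0405 tilt [-0.001  0.001 -1.   ] | delta [0.0001 0.0004 0.0654] roll -0.0005 open 0.653 F [ 0.4 -0.1 -0.1] 0.0
```

View pics/t3.png

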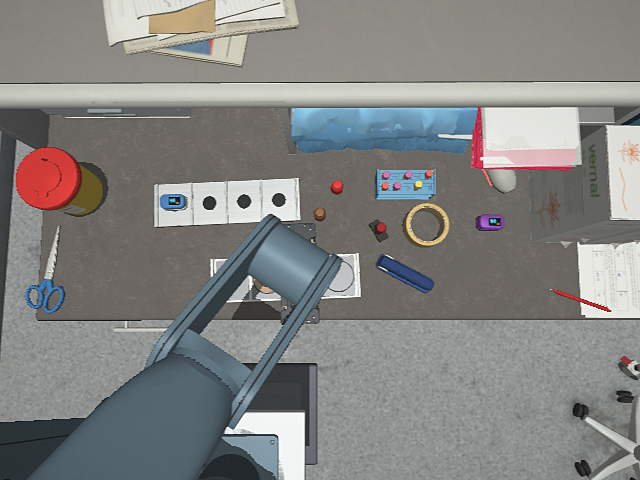

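The oximeter sits centred in the left bay at (173,202), display up. Next, the vial.

Emit:
apply_moves([
  [[0,0,0.03],0,0.35],
  [[0,0,0.053],0,0.35],
  [[0,0,0.062],0,0.35],
  [[0,0,0.065],0,0.35],
  [[0,0,0.065],0,0.35],
  [[0,0,0.065],0,1],
  [[0,0,0.065],0,1],
  [[0,0,0.065],0,1],
  [[0,0,0.065],0,1],
  [[0,0,0.065],0,1],
  [[0,0,0.065],0,1],
  [[0,0,0.065],0,1],
  [[0,0,0.065],0,1],
  [[0,0,0.065],0,1],
  [[0,0,0.065],0,1],
], squeeze=10)

```text
time: 8.17
position: [0.4444, -0.1545, 0.0161]
tcp_rot: [2.175, 2.266, 0.0]
ft_force: [0.0, 0.1, 5.0]
opening: 0.289
gripper_force: 10.0
```

```bash
python3 -c "
from h import *
go(.6193,.0598,.08)"
```

```text
t 8.17 pos [ 0.4444 -0.1545  0.0161] yaw 0.041 tilt [-0.     0.001 -1.   ] | delta [ 0.2069  0.1836 -0.0639] roll -0.0 open 0.289 F [0.  0.1 5. ] 10.0
```

Emit:
apply_moves([
  [[0,0,-0.015],0,1],
  [[0,0,-0.045],0,1],
  [[0,0.02,-0.064],0,1],
  [[0,0.055,-0.064],0,1],
  [[0.005,0.095,-0.064],0,1],
  [[0.025,0.13,-0.064],0,1],
  [[0.05,0.16,-0.064],0,1],
  [[0.085,0.18,-0.064],0,1],
  [[0.125,0.183,-0.064],0,1],
  [[0.165,0.183,-0.064],0,1],
  [[0.195,0.183,-0.064],0,1],
  [[0.207,0.183,-0.064],0,1],
  [[0.207,0.183,-0.064],0,1],
  [[0.207,0.183,-0.064],0,1],
  [[0.207,0.183,-0.064],0,1],
])

```text
time: 9.42
position: [0.6187, 0.0584, 0.0795]
tcp_rot: [2.176, 2.265, -0.001]
ft_force: [0.7, -0.7, -0.3]
opening: 0.288
gripper_force: 10.0
```

```bash
python3 -c "
from h import *
go(.6193,.0598,.0165)
cv2.imwrite('pics/t4.png',arm.grab_frame('scene')[150:350,80:400,::-1].repeat(2,0).repeat(2,1))"
```

```text
t 9.42 pos [0.6187 0.0584 0.0795] yaw 0.0402 tilt [-0.001 -0.    -1.   ] | delta [0.0014 0.0006 0.063 ] roll -0.0008 open 0.288 F [ 0.7 -0.7 -0.3] 10.0
```

View pics/t4.png

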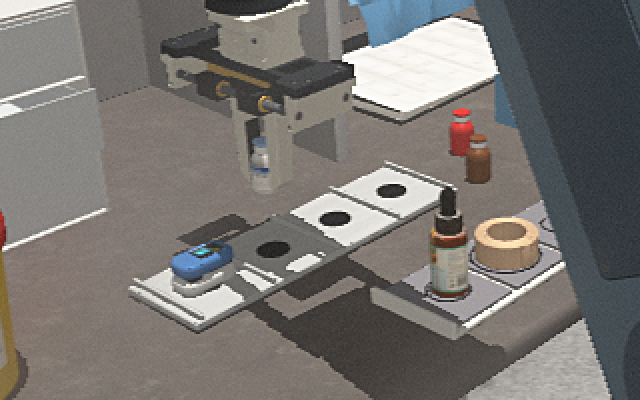

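The vial hangs upright in the fingers (crop 262,165) over the second bay, and the oximeter lies flat in bay 1. Setting the vial down.

Emit:
apply_moves([
  [[0.001,0.001,0.025],0,1],
  [[0.001,0.001,0.045],0,1],
  [[0.001,0.001,0.057],0,1],
  [[0.001,0.001,0.061],0,1],
  [[0.001,0.001,0.0635],0,1],
  [[0.001,0.001,0.0635],0,1],
  [[0.001,0.001,0.0635],0,1],
  [[0.001,0.001,0.0635],0,0.6],
  [[0.001,0.001,0.0635],0,0.4],
  [[0.001,0.001,0.0635],0,0.2],
  [[0.001,0.001,0.0635],0,0.15],
  [[0.001,0.001,0.0635],0,0.15],
  [[0.001,0.001,0.055],0,0.15],
  [[0.001,0.001,0.03],0,0.15],
  [[0.001,0.001,0.0],0,0.15],
  [[0.001,0.001,0.0],0,0.15],
  [[0.001,0.001,0.0],0,0.15],
])

```text
time: 10.88
position: [0.6213, 0.061, 0.0825]
tcp_rot: [2.172, 2.264, 0.005]
ft_force: [-0.4, 0.2, -0.5]
opening: 0.849
gripper_force: 0.0
```

```bash
python3 -c "
from h import *
go(.4445,-.0775,.080)"
```

```text
t 10.88 pos [0.6213 0.061  0.0825] yaw 0.0412 tilt [-0.001  0.005 -1.   ] | delta [-0.1311 -0.1824  0.0016] roll 0.0002 open 0.849 F [-0.4  0.2 -0.5] 0.0
```

Emit:
apply_moves([
  [[-0.04,0,0],0,0.1],
  [[-0.08,0,0],0,0.1],
  [[-0.12,0,0],0,0.1],
  [[-0.131,-0.03,0],0,0.1],
  [[-0.131,-0.07,0],0,0.1],
  [[-0.131,-0.11,0],0,0.1],
  [[-0.131,-0.15,0],0,0.1],
  [[-0.131,-0.181,0],0,0.1],
  [[-0.131,-0.181,0],0,0.1],
  [[-0.131,-0.181,0],0,0.1],
  [[-0.131,-0.181,0],0,0.1],
])

```text
time: 11.8
position: [0.445, -0.0776, 0.0798]
tcp_rot: [2.175, 2.265, 0.001]
ft_force: [0.1, -0.1, -0.9]
opening: 0.902
gripper_force: 0.0
```

```bash
python3 -c "
from h import *
go(.4445,-.0775,.0145)
cv2.imwrite('pics/t5.png',arm.grab_frame('scene')[150:350,80:400,::-1].repeat(2,0).repeat(2,1))"
```

```text
t 11.8 pos [ 0.445  -0.0776  0.0798] yaw 0.0405 tilt [-0.     0.001 -1.   ] | delta [ 0.0001 -0.0006  0.0653] roll -0.0005 open 0.902 F [ 0.1 -0.1 -0.9] 0.0
```

View pics/t5.png

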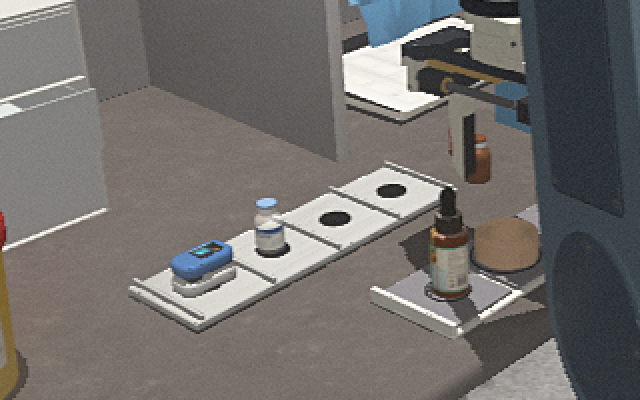

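The vial stands upright in bay 2 (crop 268,228). Gripper is over the tape; the bottle is clear of the gripper body by about 30 mm. Descending.

Emit:
apply_moves([
  [[0,0,0.03],0,0.1],
  [[0,0,0.053],0,0.1],
  [[0,0,0.062],0,0.1],
  [[0,0,0.065],0,0.1],
  [[0,0,0.065],0,0.1],
  [[0,0,0.065],0,1],
  [[0,0,0.065],0,1],
  [[0,0,0.065],0,1],
  [[0,0,0.065],0,1],
  [[0,0,0.065],0,1],
  [[0,0,0.065],0,1],
  [[0,0,0.065],0,1],
  [[0,0,0.065],0,1],
  [[0,0,0.065],0,1],
], squeeze=15)

```text
time: 13.02
position: [0.4445, -0.0775, 0.0154]
tcp_rot: [2.175, 2.266, 0.001]
ft_force: [-1.1, 0.7, 5.6]
opening: 0.629
gripper_force: 15.0
```

```bash
python3 -c "
from h import *
go(.6235,-.0199,.08)"
```

```text
t 13.02 pos [ 0.4445 -0.0775  0.0154] yaw 0.041 tilt [-0.001  0.001 -1.   ] | delta [ 0.0501  0.1813 -0.0644] roll -0.0 open 0.629 F [-1.1  0.7  5.6] 15.0
```

Emit:
apply_moves([
  [[0,0,-0.015],0,1],
  [[0,0,-0.045],0,1],
  [[0,0.02,-0.064],0,1],
  [[0,0.055,-0.064],0,1],
  [[0,0.095,-0.064],0,1],
  [[0.01,0.13,-0.064],0,1],
  [[0.03,0.165,-0.064],0,1],
  [[0.05,0.181,-0.064],0,1],
  [[0.05,0.181,-0.064],0,1],
  [[0.05,0.181,-0.064],0,1],
  [[0.05,0.181,-0.064],0,1],
  [[0.05,0.181,-0.064],0,1],
])

```text
time: 14.02
position: [0.6216, -0.0206, 0.0784]
tcp_rot: [-2.176, -2.265, 0.002]
ft_force: [-1.5, -1.6, -0.3]
opening: 0.631
gripper_force: 15.0
```

```bash
python3 -c "
from h import *
go(.6235,-.0199,.0158)
cv2.imwrite('pics/t6.png',arm.grab_frame('scene')[150:350,80:400,::-1].repeat(2,0).repeat(2,1))"
```

```text
t 14.02 pos [ 0.6216 -0.0206  0.0784] yaw 0.0404 tilt [-0.    -0.001 -1.   ] | delta [0.0006 0.002  0.0626] roll -0.0006 open 0.631 F [-1.5 -1.6 -0.3] 15.0
```

View pics/t6.png

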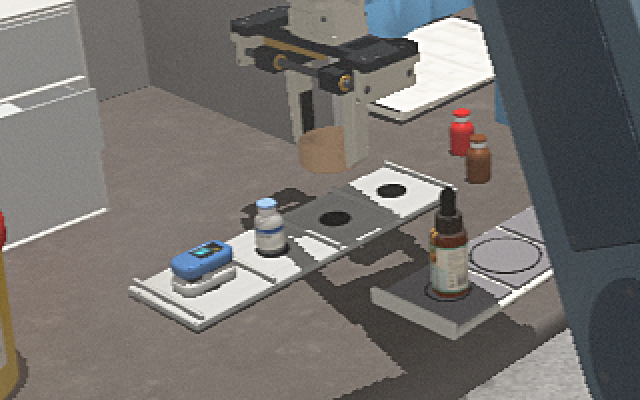

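The tape is held level over bay 3 (crop 330,150). Setting it down.

Emit:
apply_moves([
  [[0,0.001,0.025],0,1],
  [[0,0.001,0.045],0,1],
  [[0,0.001,0.057],0,1],
  [[0,0.001,0.061],0,1],
  [[0,0.001,0.0635],0,1],
  [[0,0.001,0.0635],0,1],
  [[0,0.001,0.0635],0,1],
  [[0,0.001,0.0635],0,0.1],
  [[0,0.001,0.0635],0,0.1],
  [[0,0.001,0.0635],0,0.1],
  [[0,0.001,0.0635],0,0.1],
  [[0,0.001,0.0635],0,0.1],
  [[0,0.001,0.055],0,0.1],
  [[0,0.001,0.03],0,0.1],
  [[0,0.001,0.0],0,0.1],
  [[0,0.001,-0.01],0,0.2],
  [[0,0.001,-0.01],0,0.3],
  [[0,0.001,-0.01],0,0.35],
])

```text
time: 15.57
position: [0.6241, -0.0198, 0.0891]
tcp_rot: [2.175, 2.266, 0.001]
ft_force: [-0.5, 0.5, -0.7]
opening: 0.732
gripper_force: 0.0
```

```bash
python3 -c "
from h import *
go(.440,0.0,.135)"
```

```text
t 15.57 pos [ 0.6241 -0.0198  0.0891] yaw 0.0411 tilt [-0.     0.001 -1.   ] | delta [ 0.0274 -0.183  -0.0461] roll 0.0001 open 0.732 F [-0.5  0.5 -0.7] 0.0
```

Emit:
apply_moves([
  [[0.005,-0.035,0],0,0.35],
  [[0.012,-0.065,-0.02],0,0.35],
  [[0.02,-0.085,-0.046],0,0.35],
  [[0.027,-0.12,-0.046],0,0.35],
  [[0.027,-0.155,-0.046],0,0.35],
  [[0.027,-0.183,-0.046],0,0.35],
  [[0.027,-0.183,-0.046],0,0.35],
  [[0.027,-0.183,-0.046],0,0.35],
  [[0.027,-0.183,-0.046],0,0.35],
])

```text
time: 16.32
position: [0.4402, -0.0004, 0.1341]
tcp_rot: [-2.176, -2.266, 0.0]
ft_force: [0.8, -0.0, -0.3]
opening: 0.65
gripper_force: 0.0
```

```bash
python3 -c "
from h import *
go(.440,0.0,.04)
cv2.imwrite('pics/t7.png',arm.grab_frame('scene')[120:370,80:400,::-1].repeat(2,0).repeat(2,1))"
```

```text
t 16.32 pos [ 4.402e-01 -4.000e-04  1.341e-01] yaw 0.0407 tilt [ 0. -0. -1.] | delta [ 0.0004 -0.0002  0.0941] roll -0.0003 open 0.65 F [ 0.8 -0.  -0.3] 0.0
```

View pics/t7.png

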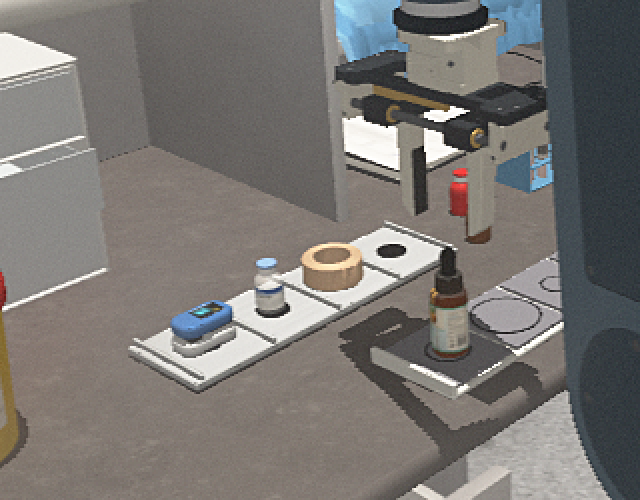

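The tape lies flat in bay 3 (crop 332,265) and the fingers straddle the bottle. Descending to a high body grip.

Emit:
apply_moves([
  [[0,0,0.03],0,0.35],
  [[0,0,0.06],0,0.35],
  [[0,0,0.082],0,0.35],
  [[0,0,0.093],0,0.35],
  [[0,0,0.093],0,0.35],
  [[0,0,0.093],0,0.5],
  [[0,0,0.093],0,1],
  [[0,0,0.093],0,1],
  [[0,0,0.093],0,1],
  [[0,0,0.093],0,1],
  [[0,0,0.093],0,1],
  [[0,0,0.093],0,1],
  [[0,0,0.093],0,1],
  [[0,0,0.093],0,1],
], squeeze=15)

```text
time: 17.53
position: [0.4404, -0.0005, 0.0423]
tcp_rot: [2.174, 2.266, 0.001]
ft_force: [-0.7, 0.3, 6.5]
opening: 0.345
gripper_force: 15.0
```

```bash
python3 -c "
from h import *
go(.6266,-.1001,.085)"
```

```text
t 17.53 pos [ 0.4404 -0.0005  0.0423] yaw 0.041 tilt [-0.     0.001 -1.   ] | delta [-0.1072  0.182  -0.0424] roll 0.0 open 0.345 F [-0.7  0.3  6.5] 15.0
```

Emit:
apply_moves([
  [[0,0,-0.015],0,1],
  [[0,0,-0.035],0,1],
  [[-0.01,0.01,-0.043],0,1],
  [[-0.04,0.03,-0.043],0,1],
  [[-0.07,0.055,-0.043],0,1],
  [[-0.095,0.085,-0.043],0,1],
  [[-0.107,0.12,-0.043],0,1],
  [[-0.107,0.15,-0.043],0,1],
  [[-0.107,0.172,-0.043],0,1],
  [[-0.107,0.182,-0.043],0,1],
  [[-0.107,0.182,-0.043],0,1],
  [[-0.107,0.182,-0.043],0,1],
  [[-0.107,0.182,-0.043],0,1],
])

```text
time: 18.62
position: [0.6247, -0.0995, 0.0841]
tcp_rot: [-2.174, -2.265, 0.002]
ft_force: [0.5, 1.0, -1.0]
opening: 0.346
gripper_force: 15.0
```

```bash
python3 -c "
from h import *
go(.6266,-.1001,.0418)
cv2.imwrite('pics/t8.png',arm.grab_frame('scene')[120:370,80:400,::-1].repeat(2,0).repeat(2,1))"
```

```text
t 18.62 pos [ 0.6247 -0.0995  0.0841] yaw 0.0412 tilt [ 0.001 -0.002 -1.   ] | delta [-0.0007  0.0019  0.0423] roll 0.0002 open 0.346 F [ 0.5  1.  -1. ] 15.0
```

View pics/t8.png

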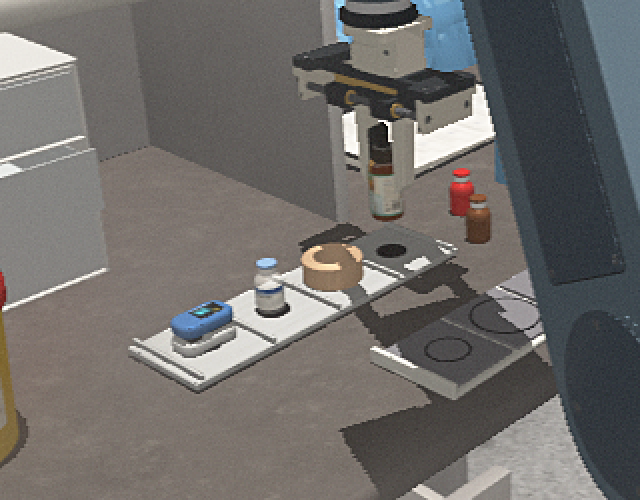

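The bottle is upright in the fingers (crop 385,185) over the right-end bay. Setting it down.

Emit:
apply_moves([
  [[0,0.001,0.015],0,1],
  [[0,0.001,0.03],0,1],
  [[0,0.001,0.037],0,1],
  [[0,0.001,0.041],0,1],
  [[0,0.001,0.0425],0,1],
  [[0,0.001,0.0425],0,1],
  [[0,0.001,0.0425],0,1],
  [[0,0.001,0.0425],0,0.6],
  [[0,0.001,0.0425],0,0.35],
  [[0,0.001,0.0425],0,0.35],
  [[0,0.001,0.0425],0,0.35],
  [[0,0.001,0.0425],0,0.35],
  [[0,0.001,0.0425],0,0.35],
  [[0,0.001,0.03],0,0.35],
  [[0,0.001,0.01],0,0.35],
  [[0,0.001,-0.015],0,0.35],
  [[0,0.001,-0.038],0,0.35],
  [[0,0.001,-0.038],0,0.35],
])

```text
time: 20.17
position: [0.6303, -0.1007, 0.1291]
tcp_rot: [2.169, 2.26, 0.006]
ft_force: [0.2, -0.2, 0.3]
opening: 0.651
gripper_force: 0.0
```

Emit:
apply_moves([
  [[0,-0.02,0],0,0.35],
  [[0,-0.06,0],0,0.35],
  [[0,-0.1,-0.03],0,0.35],
  [[-0.03,-0.14,-0.06],0,0.35],
  [[-0.06,-0.17,-0.06],0,0.35],
  [[-0.1,-0.19,-0.06],0,0.35],
  [[-0.14,-0.21,-0.06],0,0.35],
  [[-0.18,-0.23,-0.06],0,0.35],
  [[-0.22,-0.24,-0.06],0,0.35],
  [[-0.25,-0.24,-0.06],0,0.35],
  [[-0.25,-0.24,-0.06],0,0.35],
  [[-0.25,-0.24,-0.06],0,0.35],
])

```text
time: 21.17
position: [0.3966, -0.3634, 0.1827]
tcp_rot: [2.179, 2.261, -0.002]
ft_force: [-0.1, 0.3, -0.3]
opening: 0.649
gripper_force: 0.0
```

```bash
python3 -c "
from h import *
go(.4,-.3,.2)
a=arm.grab_frame('scene')[120:370,80:400,::-1].repeat(2,0).repeat(2,1)
t=arm.grab_frame('top')[150:320,140:380,::-1];cv2.imwrite('pics/top9.png',t.repeat(3,0).repeat(3,1))
cv2.imwrite('pics/s9.png',a)"
```

```text
t 21.17 pos [ 0.3966 -0.3634  0.1827] yaw 0.0366 tilt [-0.002  0.    -1.   ] | delta [ 0.0632  0.0057 -0.0174] roll -0.0044 open 0.649 F [-0.1  0.3 -0.3] 0.0
```

View pics/s9.png

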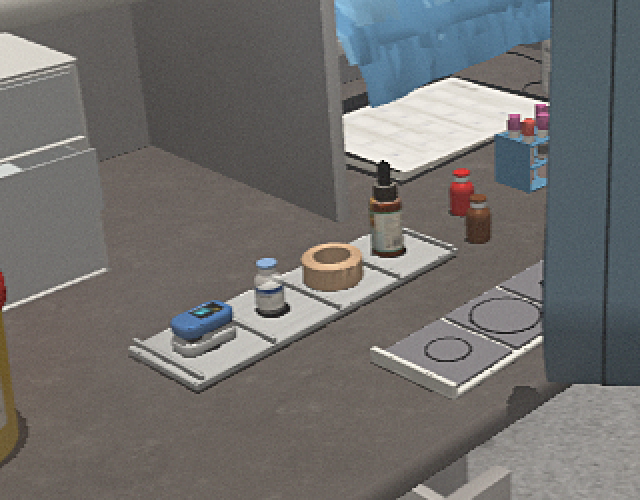

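View pics/top9.png

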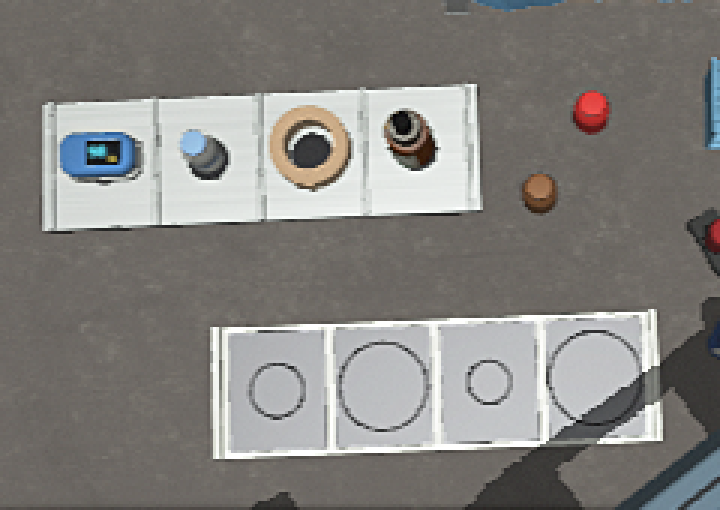

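All four stand upright in their mirrored bays: oximeter (97,155), vial (197,143), tape (310,147), teat (403,124) in the top crop. I'll check these numerically and hand in if they are within tolerance.

```bash
python3 -c "
from h import *
ok=True
for n,uv,z,d in [('oxi',(97,155),.035,(.6164,.1394)),('vial',(197,143),.06,(.6193,.0598)),('tape',(310,147),.035,(.6235,-.0199)),('bottle',(403,124),.112,(.6266,-.1001))]:
    e=onz('top',(140+uv[0]/3,150+uv[1]/3),z)[:2]-d;print(n,(e*1000).round(1));ok&=bool(abs(e).max()<.010)
if ok: print(arm.job_done())"
```

```text
oxi [ 0.5 -3. ]
vial [ 1.3 -4.3]
tape [-0.8 -3.6]
bottle [-3.8 -0.8]
the job is handed in; nothing more can be done
None
```

All four supplies stand upright in their mirrored target bays, each measured within about 5 mm of its bay's middle, and the job is handed in at about 21 s of the 96 s allowed; no verdict was returned.

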